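# Take the tape cassette out of the shop's label printer

## Robot

A 6-joint arm with a two-finger parallel gripper is mounted at the origin on the work surface. World frame = base frame: x ahead of the robot, y to its left, z up, the work surface at z = 0. Lengths are in m, angles in rad, forces in N, time in s.
With the tool pointing down it reaches from about 0.425 to 0.925 m from the base axis. Payload 12.5 kg.
Tool frame: the origin (TCP) lies on the mounting face of the last link; the fingertips stand 173 mm ahead of it and the grasp point (between the pads) lies 155 mm ahead of it (r.tip_reach is the distance from the TCP to the fingertips, in m); z points along the fingers, y is the direction in which the jaws open and shut (so a half turn about z gives the same grasp; the last joint's range is limited). The gripper opens to 85 mm and grips with 20 to 120 N. Pads are 22 mm wide; open, the fingers measure 114 mm over their backs; the gripper's body (76 mm by 85 mm) begins 54 mm behind the grasp point. The pads swing forward as they close: fully open they stand 13 mm farther back than shut.
Start: joints at [1.071, 0.491, 1.559, -0, 1.092, -0.106], TCP at [0.24, 0.577, 0.405] pointing down, gripper open.
Joint ranges: [-3.1, 3.1], [-0.84, 2.19], [0.05, 2.79], [-1.13, 4.28], [0.06, 2.93], [-2.69, 2.69]. Speed limits (rad/s): [2.22, 2.22, 2.79, 3.14, 3.14, 3.14].

## Interface

Orientations are given as a rotation vector (axis times angle).
In Python, from workcell import r gives the robot as it stands.
- The arm moves only by the tool play_rows, never from a script. Its argument "targets" is text: rows parted by semicolons, each of 7 numbers parted by spaces: the shift along the tool's x, y, z in cm, then the turn, a rotation vector about the tool's x, y, z in rad, then the finger opening in cm, from 0 to 8.54. A call has 1 to 12 rows; each row shifts and turns the pose as measured when the row begins, along the tool's axes as they then stand; what a row does not reach is not made up. A row lasts 1/12 s, in which the tool goes at most 41.7 mm and 7.16 degrees, less where a joint would pass 70% of its speed; a pose out of reach is approached as far as the arm can. A call with a gripper value outside its range is refused whole. The fingers move at their own pace and stop on an object; "squeeze" is the grip in N (left out, the last holds). Time passes only in rows, so rows that do not move let the fingers close. It gives the time, the measured TCP pose, the force and the opening at its end, in the units of the state.
- r.get_state(): the state, without advancing time (a new reading comes with each control period).
- r.capture(name): name is "scene" or "side" or "wrist"; returns a dict with "pixels" (384x512x3 uint8, red, green, blue), "vertical_fov" (degrees; the focal length in pixels is half the picture's height over the tangent of half this angle, whatever the lens; pixels are square), "cx", "cy" (the principal point, pixels), "R" (3x3) and "t" (3): a world point X has camera coordinates R X + t; the wrist camera has in their place "hand_eye" (4x4, takes a point from camera to tool coordinates, whose origin is the TCP and whose axes are the flange's). Camera axes: x right, y down, z forward; pixel columns grow to the right and rows downward; lengths in m; the calibration is good to about 2 mm. A picture is of the moment at which its call begins: read the wrist's pose just before it. There is no depth.
- r.sign_off(): hands the job in, once; it reports no verdict.
Trained networks look in the newest picture that a camera, given by its name, has taken for a name from the list of things; names that differ only in an ending like _2 or _b are one class to them, and where a whole thing is asked for, a point or a joint stands for the part that bears it (a point fixed in the world has none). Each returns a list of dicts, best first, with "conf" (0 to 1); they miss things now and then, are a little off and sometimes report something else, mostly with a low value. They report only what shows in the picture. A call takes as long as a camera call. They do not tell look-alikes from the thing itself.
- r.cut_out(camera, target): "pixels" (384x512 bool, what is visible of it) and "location" ([column, row] in pixels, amid what is visible of it).
The state is a dict: "t": time; "joint_positions": joint angles; "dq": joint speeds; "tau": joint torques, N m; "tool_pos": TCP position; "eef_rot": TCP orientation; "ft_force": force on the tool from outside, world axes, zero at the start; "moment": the same for the moment, N m; "width": opening from 0.0 (shut) to 1.0 (fully open).
Only numpy, scipy, OpenCV 4.12 (cv2) and the standard library are available. Lean on these libraries where they do the work, as an engineer would, in place of code of your own. Each camera call takes 0.05 s, during which the arm holds its last target.

## Task

The little label printer on the sales counter is lying on its back: gently stand it upright on its foot and let go of it. Then pinch the two side catches of its tape cassette together, draw the cassette straight up out of the printer, and finish while still holding it up by the pinched catches, wholly clear above the printer's top, with the printer left standing. Leave the cards, jar, tin and stamp where they are.

Things in the scene. Friction and masses are not known exactly. Their poses are not given: they have to be found in the camera images.
- printer_mid (a point): Centre of the grey housing of the loose label printer: 66 mm wide, 38 thick, 100 tall, about 0.62 kg, flat sides. It starts lying on its back, top end roughly towards the robot. Axes: x from the top end to the foot (straight down once it stands), y across the 66 mm width, z from back to front (up at the start; small dark display there). 19 mm above the table lying, 50 mm standing.
- printer_foot (a point): On the underside of the printer's weighted foot, 50 mm from printer_mid along +x. The black foot plate is 8 mm thick and juts 14 mm beyond the front: 66 x 52 mm. Set down within about 15 degrees of upright the printer settles on its foot. It can be carried by gripping the 66 mm width at mid-length and turned upright about that grip.
- cassette_mid (a point): Centre of the white tape cassette, loose, 120 mm long, 18 mm thick, about 115 g, latched in the printer with its top 32 mm standing out. Axes as printer_mid. Lower body 47 mm wide, 64 mm long, 1 mm play in the slot; above it a 23 mm wide neck with a black catch along each side. Seated it is 22 mm from printer_mid along -x. With both catches pinched in it slides out freely, fully out after 88 mm.
- cassette_foot (a point): Middle of the lower end of the cassette, 60 mm from cassette_mid along its +x. Seated in the standing printer it is 12 mm above the table; the printer's top edge is 100 mm above the table.
- cassette_grip (a point): On the cassette's middle, half-way between the two catch pads: 44 mm from cassette_mid along -x, i.e. 16 mm above the top edge of the standing printer (116 mm above the table).
- catch_a_pad (a point): Middle of the outer face of the black ribbed finger pad on the cassette's +y side. The pad is 15 mm wide (front to back) and reaches from 4 to 28 mm above the standing printer's top edge: pinch from above, fingertips just clear of that edge. The pads' outer faces are 52 mm apart at rest, 40 mm fully pinched.
- catch_b_pad (a point): The same on the cassette's -y side.
- catch_a (a joint): Travel of the catch on the +y side towards the middle, m: 0 at rest, 0.006 pinched fully in against its stop. Its spring pushes back with 2.4 N at rest and 6 N fully in; the hook is free of the printer from about 0.0045. A grip of 12 to 30 N pinches both fully and holds the cassette.
- catch_b (a joint): The same for the catch on the -y side.
- cards: Bystander: stack of shop cards with a paper band, 55 x 91 x 26 mm, origin in the middle of its underside.
- jar: Bystander: small glass jar with a cork, 42 mm across, 86 mm tall, origin in the middle of its underside.
- tin: Bystander: flat brass tin with a lid, 77 x 112 x 29 mm, origin in the middle of its underside.
- stamp: Bystander: wooden hand stamp, 50 x 35 mm, 62 mm tall, origin in the middle of its underside.
Not all that is in view belongs to the job. What is shaped like the part that bears cassette_mid but orange or purple is not meant.

How it is judged:
By the outcome, as a careful person would: the job done as asked, in the order asked, and still so for the second after the job is handed in, while the arm keeps its last pose, push and grip.
It also fails if it takes over 51 s, if anything falls off the work surface, if the arm or the gripper's body presses on something with over 40 N, if the wrist force passes 120 N, or if a joint passes its speed limit or range.

## Working session

There is one attempt and no reset: what is moved stays moved. The work goes in short steps, Python scripts to look and compute and a tool call to move; the robot and the scene stay as the last step left them, time stands still between calls to the robot, and variables do not carry over. Pictures are saved under pics/ and viewed, and the job is handed in when it is done.

Besides the shell and the picture viewer there is one more tool, called after "Request:" as a command line: name --argument value ..., lists and objects as JSON in quotes. play_rows: Moves the arm, as the interface text tells. Its arguments: {"type":"object","properties":{"targets":{"type":"string"},"squeeze":{"type":"number"}},"required":["targets"]}

```bash
ls; mkdir -p pics; cat > h.py <<'E'
import numpy as np, cv2
from workcell import r
from scipy.spatial.transform import Rotation as Ro
def snap(cam,name):
    s=r.get_state(); d=r.capture(cam)
    cv2.imwrite(f'pics/{name}.png',cv2.cvtColor(d['pixels'],cv2.COLOR_RGB2BGR))
    f=d['pixels'].shape[0]/2/np.tan(np.radians(d['vertical_fov'])/2)
    if 'hand_eye' in d:
        H=np.array(d['hand_eye']);Rt=Ro.from_rotvec(s['eef_rot']).as_matrix()
        Rc=(Rt@H[:3,:3]).T; c=Rt@H[:3,3]+np.array(s['tool_pos'])
        R,t=Rc,-Rc@c
    else: R,t=np.array(d['R']),np.array(d['t'])
    return dict(f=f,cx=d['cx'],cy=d['cy'],R=R,t=t)
def proj(c,X):
    q=np.atleast_2d(X)@c['R'].T+c['t']
    return np.c_[c['cx']+c['f']*q[:,0]/q[:,2],c['cy']+c['f']*q[:,1]/q[:,2]]
def onz(c,uv,z):
    d=c['R'].T@np.array([(uv[0]-c['cx'])/c['f'],(uv[1]-c['cy'])/c['f'],1]); o=-c['R'].T@c['t']
    return o+d*(z-o[2])/d[2]
def cut(cam,n):
    o=[]
    for k in r.cut_out(cam,n):
        m=k['pixels'].astype(np.uint8); print(cam,n,round(k['conf'],2),np.round(k['location']),m.sum()); o.append(k)
    return o
E
python3 - <<'E'
from h import *
import pickle
C={}
for c in('scene','side','wrist'):
    C[c]=snap(c,c+'0')
    for n in('printer_mid','cassette_mid','catch_a'):
        cut(c,n)
pickle.dump(C,open('c.pkl','wb'))
print(r.get_state())
for c in C: print(c,C[c]['f'],-C[c]['R'].T@C[c]['t'])
E
```

```text
pics
scene printer_mid 0.86 [219. 217.] 1185
scene cassette_mid 0.89 [166. 196.] 644
scene cassette_mid 0.77 [266. 200.] 573
scene cassette_mid 0.73 [317. 160.] 772
scene cassette_mid 0.58 [192. 210.] 133
scene catch_a 0.53 [181. 197.] 93
scene catch_a 0.49 [193. 217.] 56
scene catch_a 0.49 [265. 207.] 40
scene catch_a 0.47 [249. 205.] 56
scene catch_a 0.44 [171. 186.] 40
side printer_mid 0.94 [274. 231.] 1285
side cassette_mid 0.8 [251. 191.] 748
side cassette_mid 0.73 [254. 248.] 285
side cassette_mid 0.7 [209. 277.] 1056
side catch_a 0.54 [248. 243.] 59
side catch_a 0.49 [250. 200.] 98
side catch_a 0.41 [262. 190.] 67
side catch_a 0.4 [265. 251.] 58
{'t': 0.6, 'joint_positions': array([ 1.07137175e+00,  4.90903053e-01,  1.55892650e+00,  3.89808779e-05,
        1.09170844e+00, -1.05626683e-01]), 'dq': array([-0.00119078, -0.00019469,  0.00136499,  0.00056565, -0.00022014,
       -0.0011631 ]), 'tau': array([-2.03235613e-03, -6.18011785e+01, -2.61769009e+01, -1.33377225e-04,
        4.51967499e-04,  4.89411468e-05]), 'tool_pos': array([0.23979942, 0.5771579 , 0.40471591]), 'eef_rot': array([-6.14611484e-01, -3.08086870e+00, -9.81511421e-05]), 'ft_force': array([0.73366369, 0.51543751, 1.45349913]), 'moment': array([0.05571689, 0.00491107, 0.00552351]), 'width': 1.0017000840541574}
scene 456.23088213136236 [ 1.22876115 -0.68279087  0.68542579]
side 396.3521137532678 [ 0.22532161 -0.59503177  0.82966703]
wrist 286.7466809464533 [0.16422811 0.60940132 0.37306636]
```

View pics/scene0.png

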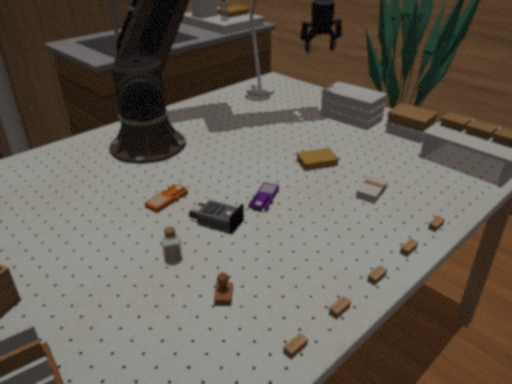

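View pics/side0.png

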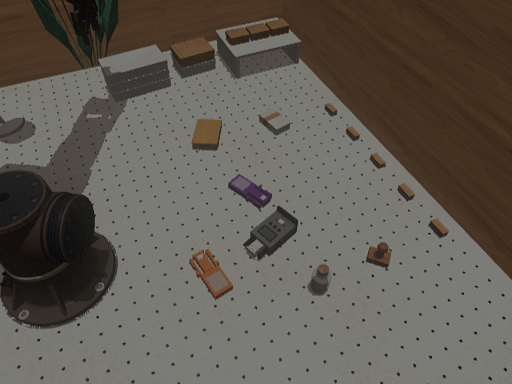

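View pics/wrist0.png

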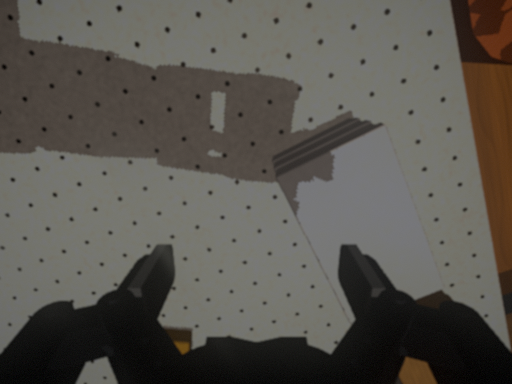

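```bash
cat >> h.py <<'E'
def box(lo,hi): return np.array([[a,b,c] for a in(lo[0],hi[0]) for b in(lo[1],hi[1]) for c in(lo[2],hi[2])])/1000.
PARTS=[box((-50,-33,-19),(50,33,19)),box((42,-33,-19),(50,33,33))]
def sil(c,R,p,parts=PARTS,s=4):
    m=np.zeros((384*s,512*s),np.uint8)
    for P in parts:
        h=cv2.convexHull((proj(c,P@R.T+p)*s+ (s-1)/2).astype(np.float32)).astype(np.int32)
        cv2.fillConvexPoly(m,h,1)
    return cv2.resize(m.astype(np.float32),(512,384),interpolation=cv2.INTER_AREA)
def lieR(yaw):  # printer x axis heading yaw, z up
    return Ro.from_euler('z',yaw).as_matrix()
E
cat > fit.py <<'E'
from h import *
import pickle
from scipy.optimize import minimize
C=pickle.load(open('c.pkl','rb')); M={}
for c in('scene','side'):
    M[c]=cut(c,'printer_mid')[0]['pixels'].astype(np.float32)
    ci=[k['location'] for k in cut(c,'cassette_mid')]
    print(c,onz(C[c],np.argwhere(M[c])[:,::-1].mean(0),.022),[np.round(onz(C[c],k,.019),3) for k in ci])
def cost(v,cams=('scene','side')):
    p=np.array([v[0],v[1],.019]);R=lieR(v[2]);e=0
    for c in cams:
        S=sil(C[c],R,p); e+=1-np.minimum(S,M[c]).sum()/np.maximum(S,M[c]).sum()
    return e
for cams in (('scene','side'),('scene',),('side',)):
    best=min((minimize(cost,[*onz(C['side'],np.argwhere(M['side'])[:,::-1].mean(0),.022)[:2],y],args=(cams,),method='Nelder-Mead',options=dict(initial_simplex=None,xatol=1e-4,fatol=1e-4)) for y in np.arange(-.9,1,.3)),key=lambda o:o.fun)
    print(cams,best.x,best.fun)
E
python3 fit.py
```

```text
scene printer_mid 0.86 [219. 217.] 1185
scene cassette_mid 0.89 [166. 196.] 644
scene cassette_mid 0.77 [266. 200.] 573
scene cassette_mid 0.73 [317. 160.] 772
scene cassette_mid 0.58 [192. 210.] 133
scene [ 0.50288053 -0.10758466  0.022     ] [array([ 0.326, -0.147,  0.019]), array([0.526, 0.028, 0.019]), array([0.483, 0.294, 0.019]), array([ 0.425, -0.135,  0.019])]
side printer_mid 0.94 [274. 231.] 1285
side cassette_mid 0.8 [251. 191.] 748
side cassette_mid 0.73 [254. 248.] 285
side cassette_mid 0.7 [209. 277.] 1056
side [ 0.49978135 -0.10868404  0.022     ] [array([0.498, 0.035, 0.019]), array([ 0.435, -0.132,  0.019]), array([ 0.31 , -0.16 ,  0.019])]
('scene', 'side') [ 0.49978435 -0.10757949  0.36358315] 0.19659656286239624
('scene',) [ 0.49943677 -0.10554358  0.35808495] 0.06425660848617554
('side',) [ 0.49733823 -0.10993577  0.36447444] 0.10802358388900757
```

```bash
cat >> h.py <<'E'
def Rtool(yaw,tilt):
    # tool y = printer y, tilt about tool y from straight down
    y=np.array([-np.sin(yaw),np.cos(yaw),0]); z=np.array([0,0,-1.]); x=np.cross(y,z)
    return np.c_[x,y,z]@Ro.from_euler('y',tilt,degrees=True).as_matrix()
def plan(wps,op,vmax=30.,wmax=6.,g=0.155,nd=2):
    """wps: list of (grasp point, R). interpolate grasp point; emits rows"""
    s=r.get_state(); R=Ro.from_rotvec(s['eef_rot']); G=np.array(s['tool_pos'])+R.apply([0,0,g]); out=[]
    p=np.array(s['tool_pos']);Rc=R
    for Gt,Rt in wps:
        Rt=Ro.from_matrix(Rt); dv=(R.inv()*Rt).as_rotvec(); Gt=np.array(Gt)
        n=max(1,int(np.ceil(max(np.linalg.norm(Gt-G)*1000/vmax,np.degrees(np.linalg.norm(dv))/wmax))))
        for i in range(1,n+1):
            Ri=R*Ro.from_rotvec(dv*i/n); pi=G+(Gt-G)*i/n-Ri.apply([0,0,g])
            d=Rc.inv().apply(pi-p)*100; w=(Rc.inv()*Ri).as_rotvec()
            d=np.round(d,nd);w=np.round(w,3); out.append(f"{d[0]:g} {d[1]:g} {d[2]:g} {w[0]:g} {w[1]:g} {w[2]:g} {op:g}")
            p=p+Rc.apply(d/100);Rc=Rc*Ro.from_rotvec(w)
        R,G=Rt,Gt
    for k in range(0,len(out),12): print('; '.join(out[k:k+12]),'\n')
    print('end TCP',p)
def st():
    s=r.get_state();R=Ro.from_rotvec(s['eef_rot']).as_matrix()
    print('t',round(s['t'],2),'tcp',np.round(s['tool_pos'],4),'grasp',np.round(s['tool_pos']+.155*R[:,2],4),'z',np.round(R[:,2],3),'y',np.round(R[:,1],3),'w',round(s['width'],3),'F',np.round(s['ft_force'],1),'q',np.round(s['joint_positions'],2))
    return s
E
python3 - <<'E'
from h import *
print(r.tip_reach)
Rg=Rtool(.362,-25)
st()
plan([((.45,.3,.25),Rtool(.1,0)),((.497,-.1075,.16),Rg)],8.54,38)
E
```

```text
0.1734
t 0.8 tcp [0.2398 0.5772 0.4048] grasp [0.2398 0.5772 0.2498] z [ 0.  0. -1.] y [0.384 0.923 0.   ] w 1.001 F [-0.2 -0.1  0.5] q [ 1.07  0.49  1.56  0.    1.09 -0.11]
-3 -1.75 -0 0 0 -0.049 8.54; -2.92 -1.9 -0.01 0 0 -0.05 8.54; -2.82 -2.04 0 0 0 -0.049 8.54; -2.71 -2.18 -0 0 0 -0.05 8.54; -2.6 -2.31 -0 0 0 -0.049 8.54; -2.48 -2.43 -0.01 0 0 -0.049 8.54; -2.37 -2.56 0 0 0 -0.05 8.54; -2.23 -2.66 -0 0 0 -0.049 8.54; -2.1 -2.78 -0 0 0 -0.049 8.54; -1.96 -2.87 -0.01 0 0 -0.05 8.54; 0.51 -3.5 0.76 -0.005 -0.036 -0.021 8.54; 0.61 -3.5 0.75 -0.004 -0.036 -0.022 8.54 

0.71 -3.5 0.72 -0.005 -0.036 -0.021 8.54; 0.8 -3.5 0.7 -0.005 -0.037 -0.022 8.54; 0.91 -3.5 0.68 -0.005 -0.036 -0.021 8.54; 1 -3.5 0.64 -0.004 -0.036 -0.022 8.54; 1.1 -3.48 0.61 -0.005 -0.036 -0.021 8.54; 1.19 -3.48 0.57 -0.005 -0.036 -0.022 8.54; 1.29 -3.46 0.53 -0.005 -0.036 -0.021 8.54; 1.37 -3.45 0.49 -0.004 -0.036 -0.022 8.54; 1.47 -3.43 0.44 -0.005 -0.037 -0.021 8.54; 1.55 -3.42 0.39 -0.005 -0.036 -0.022 8.54 

end TCP [ 0.43572284 -0.13072395  0.30046697]
```

Request:
play_rows --targets "-3 -1.75 0 0 0 -0.05 8.54; -2.9 -1.9 0 0 0 -0.05 8.54; -2.8 -2 0 0 0 -0.05 8.54; -2.7 -2.2 0 0 0 -0.05 8.54; -2.6 -2.3 0 0 0 -0.05 8.54; -2.5 -2.4 0 0 0 -0.05 8.54; -2.4 -2.6 0 0 0 -0.05 8.54; -2.2 -2.7 0 0 0 -0.05 8.54; -2.1 -2.8 0 0 0 -0.05 8.54; -2 -2.9 0 0 0 -0.05 8.54" --squeeze 50

```text
t: 1.63
tool_pos: [0.4578, 0.2948, 0.4046]
eef_rot: [-0.217, 3.132, 0.004]
ft_force: [1.2, 1.1, -0.1]
width: 1.0
```

```bash
python3 - <<'E'
from h import *
st()
plan([((.485,-.1075,.18),Rtool(.362,-25))],8.54,35)
E
```

```text
t 1.63 tcp [0.4578 0.2948 0.4046] grasp [0.458  0.2953 0.2496] z [ 0.002  0.003 -1.   ] y [-0.138  0.99   0.002] w 1.0 F [ 1.2  1.1 -0.1] q [ 0.45  0.38  1.76  0.    1.   -1.26]
0.8 -3.42 0.58 -0.004 -0.036 -0.018 8.54; 0.88 -3.42 0.56 -0.004 -0.036 -0.019 8.54; 0.96 -3.42 0.53 -0.004 -0.036 -0.018 8.54; 1.04 -3.4 0.51 -0.004 -0.036 -0.018 8.54; 1.12 -3.4 0.47 -0.003 -0.036 -0.019 8.54; 1.2 -3.4 0.43 -0.004 -0.036 -0.018 8.54; 1.27 -3.38 0.41 -0.004 -0.036 -0.019 8.54; 1.35 -3.36 0.36 -0.004 -0.036 -0.018 8.54; 1.42 -3.36 0.31 -0.004 -0.036 -0.018 8.54; 1.49 -3.34 0.28 -0.004 -0.036 -0.019 8.54; 1.56 -3.32 0.22 -0.004 -0.036 -0.018 8.54; 1.63 -3.3 0.18 -0.004 -0.036 -0.018 8.54 

end TCP [ 0.42371973 -0.13070423  0.32042138]
```

Request:
play_rows --targets "0.8 -3.4 0.6 -0.004 -0.036 -0.018 8.54; 0.9 -3.4 0.55 -0.004 -0.036 -0.018 8.54; 1 -3.4 0.5 -0.004 -0.036 -0.018 8.54; 1 -3.4 0.5 -0.004 -0.036 -0.018 8.54; 1.1 -3.4 0.5 -0.004 -0.036 -0.018 8.54; 1.2 -3.4 0.4 -0.004 -0.036 -0.018 8.54; 1.3 -3.4 0.4 -0.004 -0.036 -0.018 8.54; 1.35 -3.4 0.35 -0.004 -0.036 -0.018 8.54; 1.4 -3.35 0.3 -0.004 -0.036 -0.018 8.54; 1.5 -3.35 0.3 -0.004 -0.036 -0.018 8.54; 1.6 -3.3 0.2 -0.004 -0.036 -0.018 8.54; 1.6 -3.3 0.2 -0.004 -0.036 -0.018 8.54"

```text
t: 2.63
tool_pos: [0.4496, -0.1001, 0.3528]
eef_rot: [-0.429, 2.733, 0.06]
ft_force: [0.7, 0.8, -0.4]
width: 1.001
```

```bash
python3 - <<'E'
from h import *
st()
c=snap('wrist','w1')
k=cut('wrist','printer_mid'); cut('wrist','cassette_mid')
import pickle; pickle.dump(c,open('cw.pkl','wb'))
im=cv2.imread('pics/w1.png')
if k:
    M=k[0]['pixels'].astype(np.float32)
    from scipy.optimize import minimize
    f=lambda v:1-np.minimum(S:=sil(c,lieR(v[2]),np.array([v[0],v[1],.019])),M).sum()/np.maximum(S,M).sum()
    o=minimize(f,[.499,-.1077,.362],method='Nelder-Mead',options=dict(initial_simplex=[[.499,-.1077,.362],[.507,-.1077,.362],[.499,-.1,.362],[.499,-.1077,.42]]));print(o.x,o.fun)
for v,col in (((.499,-.1077,.362),(0,0,255)),)+((((*o.x,),(0,255,0)),) if k else ()):
    for P in PARTS:
        h=cv2.convexHull(proj(c,P@lieR(v[2]).T+np.array([v[0],v[1],.019])).astype(np.float32)).astype(int);cv2.polylines(im,[h],1,col)
cv2.imwrite('pics/w1b.png',im)
E
```

```text
t 2.63 tcp [ 0.4496 -0.1001  0.3528] grasp [ 0.5046 -0.0849  0.2086] z [ 0.355  0.098 -0.93 ] y [-0.303  0.953 -0.015] w 1.001 F [ 0.7  0.8 -0.4] q [-0.4   0.31  2.07  0.49  0.51 -2.68]
wrist printer_mid 0.65 [239.  90.] 8439
wrist cassette_mid 0.7 [377. 129.] 5295
wrist cassette_mid 0.69 [231.  17.] 1884
wrist cassette_mid 0.39 [207.  16.] 446
[ 0.49706264 -0.10503595  0.36259468] 0.06113839149475098
```

View pics/w1b.png

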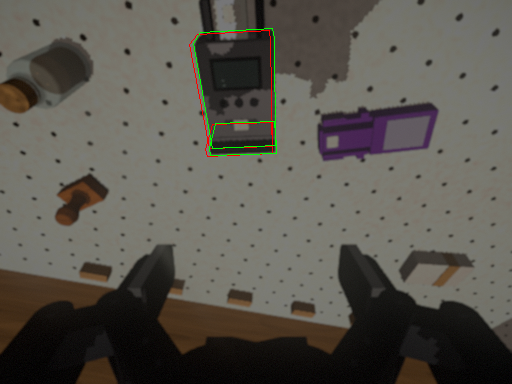

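```bash
python3 - <<'E'
from h import *
import pickle
C=pickle.load(open('c.pkl','rb'))
for n,u in dict(jar=(173,262),stamp=(223,300),purple=(264,196)).items(): print('scene',n,onz(C['scene'],u,0))
for n,u in dict(jar=(320,290),stamp=(379,262),purple=(250,191)).items(): print('side',n,onz(C['side'],u,0))
w=pickle.load(open('cw.pkl','rb'))
print([np.round(onz(w,u,.0),3) for u in ((85,65),(90,190),(318,140),(430,125),(320,158))])
plan([((.498,-.106,.13),Rtool(.3625,-12))],8.54,35)
E
```

```text
scene jar [ 0.5356203  -0.27642637  0.        ]
scene stamp [ 0.70230774 -0.27179489  0.        ]
scene purple [0.48810305 0.06031876 0.        ]
side jar [ 0.529402   -0.28347959  0.        ]
side stamp [ 0.6942307  -0.27832992  0.        ]
side purple [0.50248342 0.04911421 0.        ]
[array([ 0.525, -0.258,  0.   ]), array([ 0.697, -0.262,  0.   ]), array([ 0.531, -0.003,  0.   ]), array([0.475, 0.107, 0.   ]), array([0.553, 0.01 , 0.   ])]
0.54 -0.72 2.32 -0.011 0.056 -0.014 8.54; 0.42 -0.73 2.39 -0.01 0.056 -0.015 8.54; 0.29 -0.74 2.45 -0.011 0.056 -0.014 8.54 

end TCP [ 0.46784695 -0.11747359  0.28159702]
```

Request:
play_rows --targets "0.5 -0.7 2.3 -0.011 0.056 -0.014 8.54; 0.4 -0.7 2.4 -0.01 0.056 -0.014 8.54; 0.3 -0.7 2.5 -0.01 0.056 -0.014 8.54; 0 0 0 0 0 0 8.54"

```text
t: 3.12
tool_pos: [0.4674, -0.1141, 0.2803]
eef_rot: [-0.536, 2.89, 0.053]
ft_force: [-0.1, -0.5, -0.1]
width: 1.0
```

```bash
python3 - <<'E'
from h import *
st()
plan([((.497,-.1065,.06),Rtool(.3625,-12)),((.497,-.1065,.026),Rtool(.3625,-12))],8.54,18)
E
```

```text
t 3.12 tcp [ 0.4674 -0.1141  0.2803] grasp [ 0.4969 -0.1029  0.1286] z [ 0.191  0.072 -0.979] y [-0.359  0.933 -0.001] w 1.0 F [-0.1 -0.5 -0.1] q [-0.4   0.46  2.07  0.31  0.48 -2.6 ]
0.4 -0.08 1.67 -0 -0.001 0.001 8.54; 0.39 -0.09 1.67 -0 -0.001 0.001 8.54; 0.4 -0.08 1.68 -0 -0.001 0.001 8.54; 0.4 -0.08 1.67 -0 -0.001 0.002 8.54; 0.36 -0 1.66 -0 -0 -0 8.54; 0.35 -0 1.66 -0 -0 -0 8.54 

end TCP [ 0.46683612 -0.11790182  0.17764306]
```

Request:
play_rows --targets "0.4 -0.1 1.7 0 0 0 8.54; 0.4 -0.1 1.7 0 0 0 8.54; 0.4 -0.1 1.7 0 0 0 8.54; 0.4 -0.1 1.7 0 0 0 8.54; 0.35 0 1.6 0 0 0 8.54; 0.35 0 1.5 0 0 0 8.54; 0 0 0 0 0 0 8.54"

```text
t: 3.7
tool_pos: [0.4784, -0.1025, 0.191]
eef_rot: [-0.525, 2.912, 0.028]
ft_force: [-0.3, 0.5, -0.4]
width: 1.003
```

```bash
python3 - <<'E'
from h import *
st()
for c in('scene','side','wrist'): snap(c,c+'2')
a=cv2.imread('pics/side2.png')[130:330,150:390];b=cv2.imread('pics/scene2.png')[110:310,100:340]
cv2.imwrite('pics/m2.png',cv2.resize(np.hstack([a,b]),None,fx=1.6,fy=1.6))
E
```

```text
t 3.7 tcp [ 0.4784 -0.1025  0.191 ] grasp [ 0.5055 -0.0946  0.0386] z [ 0.175  0.051 -0.983] y [-0.348  0.937 -0.013] w 1.003 F [-0.3  0.5 -0.4] q [-0.36  0.64  2.1   0.42  0.28 -2.69]
```

View pics/m2.png

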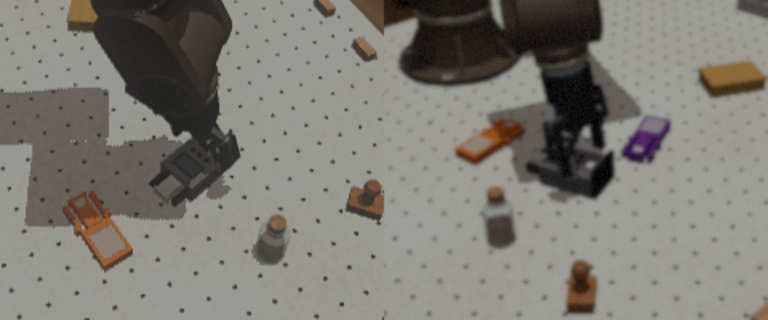

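View pics/wrist2.png

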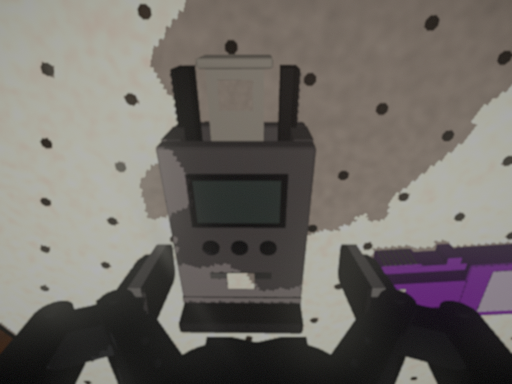

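```bash
python3 - <<'E'
from h import *
plan([((.5,-.097,.07),Rtool(.3625,-8)),((.4887,-.1095,.07),Rtool(.3625,1))],8.54,20,4)
E
```

```text
-0.32 -0.12 -1.51 -0.008 0.022 -0.002 8.54; -0.28 -0.1 -1.5 -0.008 0.023 -0.002 8.54; -0.32 -0.25 -0.05 0 0.052 -0 8.54; -0.31 -0.26 -0.02 0 0.053 -0 8.54; -0.31 -0.26 0 0 0.052 -0 8.54 

end TCP [ 0.49119885 -0.10859538  0.22499686]
```

Request:
play_rows --targets "-0.3 -0.1 -1.5 -0.008 0.022 0 8.54; -0.3 -0.1 -1.5 -0.008 0.022 0 8.54; -0.3 -0.25 0 0 0.052 0 8.54; -0.3 -0.25 0 0 0.052 0 8.54; -0.3 -0.25 0 0 0.052 0 8.54; 0 0 0 0 0 0 8.54"

```text
t: 4.35
tool_pos: [0.4897, -0.1083, 0.2337]
eef_rot: [0.554, -3.076, 0.015]
ft_force: [0.0, -0.3, 0.0]
width: 0.999
```

```bash
python3 - <<'E'
from h import *
st()
plan([((.4887,-.1095,.07),Rtool(.3625,1)),((.4887,-.1095,.026),Rtool(.3625,1))],8.54,12,4)
E
```

```text
t 4.35 tcp [ 0.4897 -0.1083  0.2337] grasp [ 0.4876 -0.1102  0.0787] z [-0.014 -0.012 -1.   ] y [-0.349  0.937 -0.007] w 0.999 F [ 0.  -0.3  0. ] q [-0.35  0.58  2.01 -0.03  0.56 -2.25]
-0.15 -0.07 0.87 -0.007 0 -0.006 8.54; -0.02 -0 1.1 0 0 -0 8.54; -0.01 -0 1.1 0 0 -0 8.54; -0.02 -0 1.1 0 0 -0 8.54; -0.02 -0 1.1 0 0 -0 8.54 

end TCP [ 0.49118776 -0.1085049   0.18093691]
```

Request:
play_rows --targets "-0.15 -0.1 0.9 -0.007 0 -0.006 8.54; 0 0 1.1 0 0 0 8.54; 0 0 1.1 0 0 0 8.54; 0 0 1.1 0 0 0 8.54; 0 0 1.1 0 0 0 8.54; 0 0 0 0 0 0 8.54"

```text
t: 4.85
tool_pos: [0.4897, -0.1086, 0.1807]
eef_rot: [0.568, -3.089, 0.002]
ft_force: [-0.2, -0.0, -0.2]
width: 1.001
```

```bash
python3 - <<'E'
from h import *
st()
snap('wrist','wrist3')
E
```

```text
t 4.85 tcp [ 0.4897 -0.1086  0.1807] grasp [ 0.4895 -0.1088  0.0257] z [-0.001 -0.001 -1.   ] y [-0.356  0.935 -0.001] w 1.001 F [-0.2 -0.  -0.2] q [-0.35  0.68  2.04 -0.    0.43 -2.28]
```

View pics/wrist3.png

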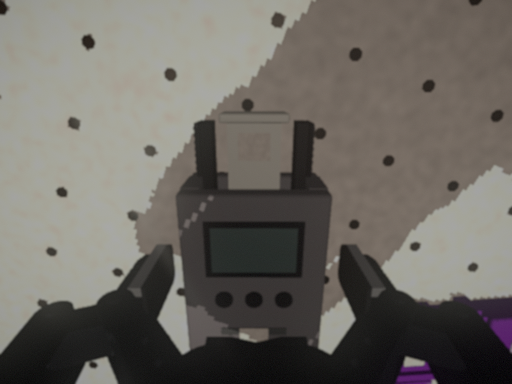

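Request:
play_rows --targets "0 0 0 0 0 0 6; 0 0 0 0 0 0 6; 0 0 0 0 0 0 6; 0 0 0 0 0 0 5.5; 0 0 0 0 0 0 5.5; 0 0 0 0 0 0 5.5" --squeeze 60

```text
t: 5.4
tool_pos: [0.4893, -0.1087, 0.1831]
eef_rot: [-0.568, 3.088, -0.001]
ft_force: [-0.1, 0.4, -7.5]
width: 0.758
```

```bash
python3 - <<'E'
from h import *
st()
G=np.array([.4895,-.1088,.12])
plan([(G,Rtool(.3625,1)),([.5,-.107,.17],Rtool(.2,30))],5.5,15,3)
E
```

```text
t 5.4 tcp [ 0.4893 -0.1087  0.1831] grasp [ 0.4896 -0.1088  0.0281] z [ 0.002 -0.001 -1.   ] y [-0.356  0.935 -0.001] w 0.758 F [-0.1  0.4 -7.5] q [-0.35  0.67  2.04  0.    0.43 -2.29]
-0.04 -0 -1.31 -0 0.003 0 5.5; -0.04 -0.01 -1.32 -0 0.002 0 5.5; -0.04 -0 -1.31 -0 0.003 0 5.5; -0.03 -0.01 -1.31 -0.001 0.003 0.001 5.5; -0.03 0 -1.31 0 0.003 -0 5.5; -0.02 -0 -1.32 0 0.002 -0 5.5; -0.02 -0 -1.31 -0 0.003 0 5.5; -0.8 -0.09 -0.44 -0.004 0.046 0.014 5.5; -0.78 -0.08 -0.44 -0.004 0.046 0.015 5.5; -0.76 -0.08 -0.45 -0.004 0.046 0.014 5.5; -0.73 -0.08 -0.44 -0.004 0.046 0.015 5.5; -0.72 -0.08 -0.45 -0.004 0.046 0.014 5.5 

-0.69 -0.07 -0.45 -0.004 0.045 0.014 5.5; -0.67 -0.07 -0.45 -0.004 0.046 0.015 5.5; -0.65 -0.07 -0.44 -0.004 0.046 0.014 5.5; -0.63 -0.07 -0.44 -0.004 0.046 0.014 5.5; -0.61 -0.07 -0.44 -0.004 0.046 0.015 5.5; -0.59 -0.07 -0.43 -0.004 0.046 0.014 5.5 

end TCP [ 0.57597863 -0.0915586   0.30421183]
```

Request:
play_rows --targets "0 0 -1.3 0 0 0 5.5; 0 0 -1.3 0 0 0 5.5; 0 0 -1.3 0 0 0 5.5; 0 0 -1.3 0 0 0 5.5; 0 0 -1.3 0 0 0 5.5; 0 0 -1.3 0 0 0 5.5; 0 0 -1.3 0 0 0 5.5"

```text
t: 5.98
tool_pos: [0.488, -0.108, 0.2742]
eef_rot: [0.568, -3.083, -0.007]
ft_force: [0.9, -0.8, -7.5]
width: 0.763
```

Request:
play_rows --targets "-0.8 -0.1 -0.45 -0.004 0.046 0.014 5.5; -0.8 -0.1 -0.45 -0.004 0.046 0.014 5.5; -0.75 -0.1 -0.45 -0.004 0.046 0.014 5.5; -0.75 -0.1 -0.45 -0.004 0.046 0.014 5.5; -0.7 -0.1 -0.45 -0.004 0.046 0.014 5.5; -0.7 -0.1 -0.45 -0.004 0.046 0.014 5.5; -0.7 -0.1 -0.45 -0.004 0.046 0.014 5.5; -0.65 -0.1 -0.45 -0.004 0.046 0.014 5.5; -0.65 -0.1 -0.45 -0.004 0.046 0.014 5.5; -0.6 -0.1 -0.45 -0.004 0.046 0.014 5.5; -0.6 -0.1 -0.45 -0.004 0.046 0.014 5.5"

```text
t: 6.9
tool_pos: [0.5744, -0.0924, 0.3073]
eef_rot: [0.26, -2.597, 0.062]
ft_force: [0.1, -0.7, -8.2]
width: 0.762
```

```bash
python3 - <<'E'
from h import *
st()
for c in('scene','side','wrist'): snap(c,c+'4')
a=cv2.imread('pics/side4.png')[130:330,150:390];b=cv2.imread('pics/scene4.png')[110:310,100:340]
cv2.imwrite('pics/m4.png',cv2.resize(np.hstack([a,b]),None,fx=1.6,fy=1.6))
plan([([.51,-.107,.17],Rtool(.03,60))],5.5,15,4)
E
```

```text
t 6.9 tcp [ 0.5744 -0.0924  0.3073] grasp [ 0.4969 -0.1071  0.1738] z [-0.5   -0.094 -0.861] y [-0.196  0.981  0.006] w 0.762 F [ 0.1 -0.7 -8.2] q [-0.24  0.61  1.68 -0.22  1.36 -1.91]
-1.15 -0.26 -0.01 -0.015 0.064 0.016 5.5; -1.15 -0.27 -0.03 -0.014 0.065 0.015 5.5; -1.14 -0.25 -0.03 -0.015 0.064 0.016 5.5; -1.14 -0.26 -0.04 -0.014 0.065 0.016 5.5; -1.14 -0.25 -0.05 -0.015 0.064 0.015 5.5; -1.13 -0.25 -0.07 -0.014 0.064 0.016 5.5; -1.12 -0.24 -0.07 -0.015 0.065 0.016 5.5; -1.12 -0.24 -0.07 -0.014 0.064 0.015 5.5 

end TCP [ 0.64413157 -0.10295647  0.24748207]
```

View pics/m4.png

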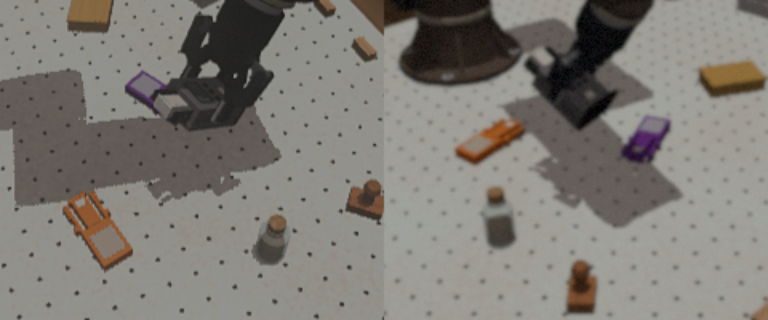

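View pics/wrist4.png

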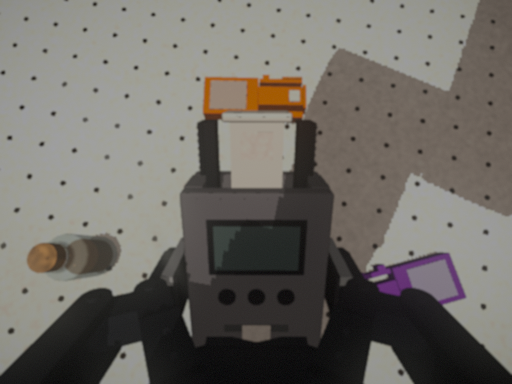

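Request:
play_rows --targets "-1.15 -0.25 0 -0.014 0.064 0.016 5.5; -1.15 -0.25 0 -0.014 0.064 0.016 5.5; -1.15 -0.25 0 -0.014 0.064 0.016 5.5; -1.15 -0.25 0 -0.014 0.064 0.016 5.5; -1.15 -0.25 -0.05 -0.014 0.064 0.016 5.5; -1.15 -0.25 -0.05 -0.014 0.064 0.016 5.5; -1.1 -0.25 -0.1 -0.014 0.064 0.016 5.5; -1.1 -0.25 -0.1 -0.014 0.064 0.016 5.5"

```text
t: 7.72
tool_pos: [0.6423, -0.1031, 0.246]
eef_rot: [0.03, -2.099, 0.017]
ft_force: [0.1, -0.8, -7.6]
width: 0.759
```

```bash
python3 - <<'E'
from h import *
st()
plan([([.51,-.107,.14],Rtool(0,82))],5.5,15,3.5)
E
```

```text
t 7.72 tcp [ 0.6423 -0.1031  0.246 ] grasp [ 0.5085 -0.107   0.1678] z [-0.863 -0.025 -0.504] y [-0.028  1.    -0.   ] w 0.759 F [ 0.1 -0.8 -7.6] q [-0.23  0.84  1.45 -0.24  1.87 -1.78]
-1.21 -0.06 0.21 -0.004 0.056 0.001 5.5; -1.23 -0.06 0.18 -0.004 0.055 0.002 5.5; -1.23 -0.06 0.17 -0.004 0.056 0.001 5.5; -1.24 -0.07 0.14 -0.003 0.055 0.001 5.5; -1.25 -0.06 0.12 -0.004 0.056 0.001 5.5; -1.25 -0.06 0.11 -0.004 0.055 0.002 5.5; -1.25 -0.06 0.08 -0.004 0.056 0.001 5.5 

end TCP [ 0.66345935 -0.10698418  0.16157121]
```

Request:
play_rows --targets "-1.2 -0.05 0.2 -0.004 0.056 0.001 5.5; -1.2 -0.05 0.2 -0.004 0.056 0.001 5.5; -1.25 -0.05 0.15 -0.004 0.056 0.001 5.5; -1.25 -0.05 0.15 -0.004 0.056 0.001 5.5; -1.25 -0.05 0.1 -0.004 0.056 0.001 5.5; -1.25 -0.05 0.1 -0.004 0.056 0.001 5.5; -1.25 -0.05 0.1 -0.004 0.056 0.001 5.5; 0 0 0 0 0 0 5.5"

```text
t: 8.38
tool_pos: [0.6619, -0.1079, 0.154]
eef_rot: [0.007, -1.71, -0.012]
ft_force: [-0.3, 0.1, -7.3]
width: 0.763
```

```bash
python3 - <<'E'
from h import *
st()
for c in('scene','side','wrist'): snap(c,c+'5')
a=cv2.imread('pics/side5.png')[130:330,150:390];b=cv2.imread('pics/scene5.png')[110:310,100:340]
cv2.imwrite('pics/m5.png',cv2.resize(np.hstack([a,b]),None,fx=1.6,fy=1.6))
E
```

```text
t 8.38 tcp [ 0.6619 -0.1079  0.154 ] grasp [ 0.5084 -0.1073  0.1326] z [-0.99   0.004 -0.138] y [0.002 1.    0.012] w 0.763 F [-0.3  0.1 -7.3] q [-0.23  1.03  1.37 -0.27  2.15 -1.77]
```

View pics/m5.png

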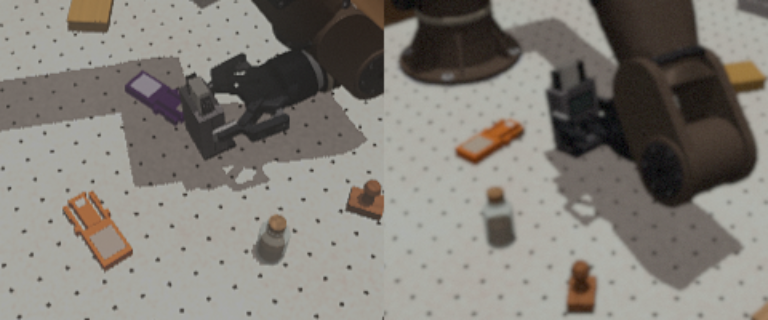

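View pics/wrist5.png

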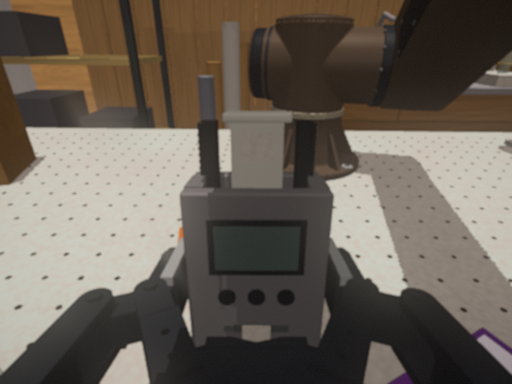

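```bash
python3 - <<'E'
from h import *
plan([([.5084,-.1073,.075],Rtool(0,85))],5.5,7,3.5)
E
```

```text
-0.76 -0 0.1 0 0.006 0.001 5.5; -0.76 -0 0.1 0.001 0.007 0.001 5.5; -0.75 -0 0.1 0 0.006 0.001 5.5; -0.76 -0 0.09 0 0.007 0.001 5.5; -0.76 0 0.09 0.001 0.006 0.002 5.5; -0.76 0 0.08 0 0.006 0.001 5.5; -0.77 0.01 0.08 0.001 0.007 0.001 5.5; -0.76 0 0.07 -0 0.006 0.001 5.5; -0.76 0.01 0.07 0 0.007 0.001 5.5 

end TCP [ 0.66285621 -0.10726458  0.08850993]
```

Request:
play_rows --targets "-0.75 0 0.1 0 0.007 0.001 5.5; -0.75 0 0.1 0.001 0.007 0.001 5.5; -0.75 0 0.1 0 0.007 0.001 5.5; -0.75 0 0.1 0 0.007 0.001 5.5; -0.75 0 0.1 0 0.007 0.001 5.5; -0.75 0 0.1 0 0.007 0.001 5.5; -0.75 0 0.1 0.001 0.007 0.001 5.5; -0.75 0 0.05 0 0.006 0.001 5.5; -0.75 0 0.05 0 0.006 0.001 5.5; 0 0 0 0 0 0 5.5"

```text
t: 9.37
tool_pos: [0.6629, -0.1074, 0.0854]
eef_rot: [-0.0, -1.66, -0.0]
ft_force: [0.5, -0.2, -6.2]
width: 0.758
```

```bash
cat > shot.py <<'E'
from h import *
import sys
n=sys.argv[1]; st()
for c in('scene','side'): snap(c,c+n)
a=cv2.imread(f'pics/side{n}.png')[130:330,150:390];b=cv2.imread(f'pics/scene{n}.png')[110:310,100:340]
cv2.imwrite(f'pics/m{n}.png',cv2.resize(np.hstack([a,b]),None,fx=1.6,fy=1.6))
E
python3 shot.py 6
```

```text
t 9.37 tcp [ 0.6629 -0.1074  0.0854] grasp [ 0.5085 -0.1074  0.0716] z [-0.996  0.    -0.089] y [ 0.  1. -0.] w 0.758 F [ 0.5 -0.2 -6.2] q [-0.23  1.14  1.35 -0.27  2.12 -1.74]
```

View pics/m6.png

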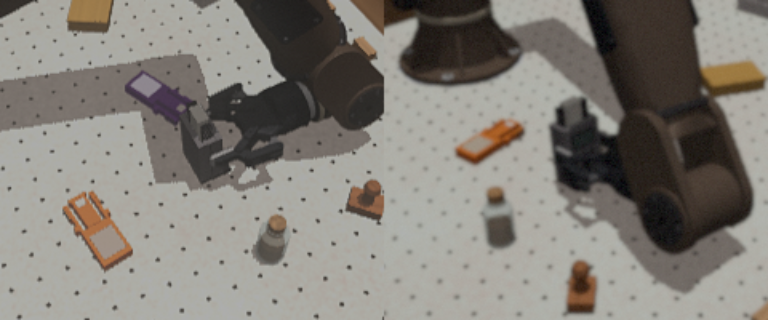

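```bash
python3 - <<'E'
from h import *
import pickle
C=pickle.load(open('c.pkl','rb'))
for z in (0,.02,.04,.06): print(z,onz(C['scene'],(279,263),z),onz(C['side'],(150+355/1.6,130+128/1.6),z))
E
```

```text
0 [ 0.70537487 -0.10964375  0.        ] [ 0.76984216 -0.14154957  0.        ]
0.02 [ 0.72064673 -0.12636758  0.02      ] [ 0.75671592 -0.15248124  0.02      ]
0.04 [ 0.73591859 -0.1430914   0.04      ] [ 0.74358968 -0.16341291  0.04      ]
0.06 [ 0.75119045 -0.15981523  0.06      ] [ 0.73046344 -0.17434458  0.06      ]
```

Request:
play_rows --targets "-0.3 0 0 0 0 0 5.5; -0.3 0 0 0 0 0 5.5; 0 0 0 0 0 0 5.5"

```text
t: 9.72
tool_pos: [0.6641, -0.1076, 0.0816]
eef_rot: [-0.001, -1.663, 0.0]
ft_force: [-0.4, 0.2, -7.4]
width: 0.757
```

Request:
play_rows --targets "-0.2 0 0 0 0 0 5.5; 0 0 0 0 0 0 5.5"

```text
t: 9.88
tool_pos: [0.6644, -0.1076, 0.0799]
eef_rot: [-0.001, -1.664, 0.001]
ft_force: [-0.8, -0.3, -6.4]
width: 0.76
```

Request:
play_rows --targets "-0.25 0 0 0 0 0 5.5; 0 0 0 0 0 0 5.5"

```text
t: 10.05
tool_pos: [0.6648, -0.1076, 0.0775]
eef_rot: [-0.001, -1.664, 0.001]
ft_force: [0.5, 0.2, -6.1]
width: 0.762
```

Request:
play_rows --targets "-0.25 0 0 0 0 0 5.5; 0 0 0 0 0 0 5.5"

```text
t: 10.22
tool_pos: [0.6652, -0.1077, 0.0752]
eef_rot: [-0.001, -1.664, 0.001]
ft_force: [0.5, 0.1, -7.1]
width: 0.765
```

Request:
play_rows --targets "-0.2 0 0 0 0 0 5.5; 0 0 0 0 0 0 5.5"

```text
t: 10.38
tool_pos: [0.6656, -0.1077, 0.0747]
eef_rot: [-0.002, -1.661, 0.001]
ft_force: [-0.2, 0.4, -7.1]
width: 0.757
```

Request:
play_rows --targets "-0.2 0 0 0 0 0 5.5; 0 0 0 0 0 0 5.5"

```text
t: 10.55
tool_pos: [0.666, -0.1078, 0.0741]
eef_rot: [-0.002, -1.659, 0.001]
ft_force: [-0.4, -0.1, -7.1]
width: 0.764
```

```bash
python3 shot.py 7; python3 - <<'E'
from h import *
snap('wrist','wrist7')
E
```

```text
t 10.55 tcp [ 0.666  -0.1078  0.0741] grasp [ 0.5116 -0.1077  0.0605] z [-0.996  0.001 -0.088] y [ 0.001  1.    -0.002] w 0.764 F [-0.4 -0.1 -7.1] q [-0.23  1.15  1.33 -0.27  2.12 -1.73]
```

View pics/m7.png

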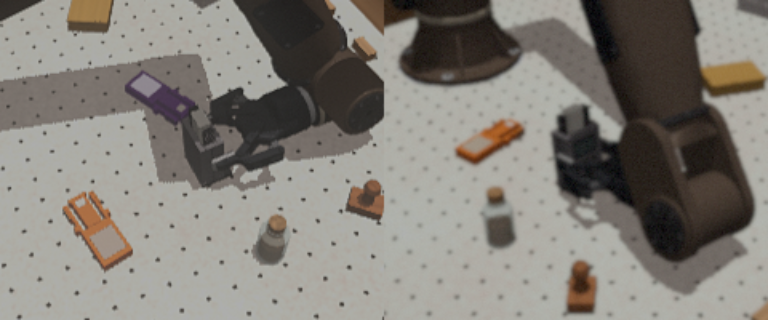

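View pics/wrist7.png

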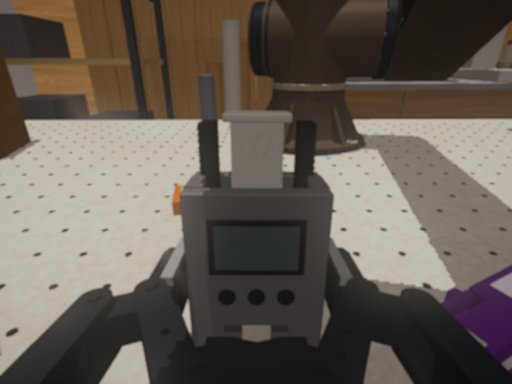

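```bash
python3 - <<'E'
from h import *
s=r.get_state();print(np.round(s['tau'],2),np.round(s['dq'],3), s['moment'])
E
```

```text
[ -0.   -82.48 -13.19  -0.46   2.84   0.14] [-0.001  0.001 -0.002  0.     0.003 -0.002] [ 0.11544564 -0.3742618   0.00635286]
```

Request:
play_rows --targets "0.3 0 0 0 0 0 5.5; 0 0 0 0 0 0 5.5"

```text
t: 10.87
tool_pos: [0.6657, -0.1077, 0.0765]
eef_rot: [-0.002, -1.661, 0.001]
ft_force: [0.5, -0.1, -6.7]
width: 0.757
```

```bash
python3 - <<'E'
from h import *
s=st();print(np.round(s['tau'],2),np.round(s['dq'],3), s['moment'])
plan([([.5105,-.1073,.068],Rtool(0,79))],5.5,7,3)
E
```

```text
t 10.87 tcp [ 0.6657 -0.1077  0.0765] grasp [ 0.5113 -0.1077  0.0626] z [-0.996  0.001 -0.09 ] y [ 0.001  1.    -0.002] w 0.757 F [ 0.5 -0.1 -6.7] q [-0.23  1.15  1.34 -0.27  2.12 -1.73]
[ 1.000e-02 -8.542e+01 -1.300e+01 -6.400e-01  4.590e+00 -2.000e-02] [-0.001  0.015 -0.     0.002 -0.02   0.   ] [-0.06466472 -1.45944042 -0.05140699]
1.07 0.02 0.04 0 -0.051 -0.001 5.5; 1.06 0.02 0.02 0 -0.051 -0.001 5.5 

end TCP [ 0.66263656 -0.10731351  0.09756762]
```

Request:
play_rows --targets "0 0 0 0 0 0 5.5; 0 0 0 0 0 0 5.5"

```text
t: 11.03
tool_pos: [0.6656, -0.1077, 0.0759]
eef_rot: [-0.002, -1.662, 0.001]
ft_force: [-0.2, 0.8, -6.7]
width: 0.754
```

```bash
python3 - <<'E'
from h import *
s=st();print(np.round(s['tau'],2),np.round(s['dq'],3), s['moment'])
E
```

```text
t 11.03 tcp [ 0.6656 -0.1077  0.0759] grasp [ 0.5112 -0.1077  0.0618] z [-0.996  0.    -0.091] y [ 0.001  1.    -0.002] w 0.754 F [-0.2  0.8 -6.7] q [-0.23  1.15  1.34 -0.27  2.12 -1.73]
[ 1.000e-02 -8.609e+01 -1.335e+01 -6.400e-01  4.540e+00 -0.000e+00] [-0.002  0.006 -0.001  0.002 -0.012  0.   ] [ 0.02305839 -1.50846346 -0.0112509 ]
```

Request:
play_rows --targets "1 0 0 0 -0.045 0 5.5; 1 0 0 0 -0.045 0 5.5; 0 0 0 0 0 0 5.5; 0 0 0 0 0 0 5.5"

```text
t: 11.37
tool_pos: [0.6629, -0.1076, 0.0943]
eef_rot: [-0.001, -1.754, 0.001]
ft_force: [0.3, -0.2, -7.0]
width: 0.758
```

```bash
cat > q.py <<'E'
from h import *
s=st();print(np.round(s['tau'],2), np.round(s['moment'],2))
E
python3 q.py
```

```text
t 11.37 tcp [ 0.6629 -0.1076  0.0943] grasp [ 0.5104 -0.1076  0.0661] z [-0.983  0.    -0.182] y [ 0.001  1.    -0.001] w 0.758 F [ 0.3 -0.2 -7. ] q [-0.23  1.11  1.36 -0.26  2.04 -1.73]
[ -0.   -86.7  -14.33  -0.63   4.37   0.  ] [-0.   -1.5  -0.03]
```

Request:
play_rows --targets "-0.3 0 0 0 0 0 5.5; 0 0 0 0 0 0 5.5"

```text
t: 11.53
tool_pos: [0.6634, -0.1076, 0.0904]
eef_rot: [-0.001, -1.752, 0.001]
ft_force: [-1.0, 0.3, -7.5]
width: 0.762
```

```bash
python3 q.py
```

```text
t 11.53 tcp [ 0.6634 -0.1076  0.0904] grasp [ 0.5109 -0.1076  0.0625] z [-0.984  0.    -0.18 ] y [ 0.001  1.    -0.001] w 0.762 F [-1.   0.3 -7.5] q [-0.23  1.12  1.36 -0.26  2.04 -1.73]
[-1.000e-02 -8.686e+01 -1.439e+01 -6.500e-01  4.490e+00  1.000e-02] [-0.01 -1.47  0.05]
```

Request:
play_rows --targets "-0.2 0 0 0 0 0 5.5; 0 0 0 0 0 0 5.5"

```text
t: 11.7
tool_pos: [0.664, -0.1076, 0.0891]
eef_rot: [-0.002, -1.745, 0.001]
ft_force: [0.4, 0.0, -5.0]
width: 0.761
```

```bash
python3 q.py
```

```text
t 11.7 tcp [ 0.664  -0.1076  0.0891] grasp [ 0.5114 -0.1076  0.0621] z [-0.985  0.    -0.174] y [ 0.001  1.    -0.002] w 0.761 F [ 0.4  0.  -5. ] q [-0.23  1.12  1.35 -0.26  2.05 -1.73]
[-8.000e-02 -8.433e+01 -1.359e+01 -6.400e-01  4.210e+00  4.000e-02] [ 0.04 -1.29 -0.  ]
```

Request:
play_rows --targets "-0.2 0 0 0 0 0 5.5; 0 0 0 0 0 0 5.5"

```text
t: 11.87
tool_pos: [0.6646, -0.1076, 0.0881]
eef_rot: [-0.002, -1.74, 0.001]
ft_force: [0.1, -0.1, -5.4]
width: 0.763
```

```bash
python3 q.py
```

```text
t 11.87 tcp [ 0.6646 -0.1076  0.0881] grasp [ 0.5119 -0.1075  0.062 ] z [-0.986  0.001 -0.168] y [ 0.001  1.    -0.002] w 0.763 F [ 0.1 -0.1 -5.4] q [-0.23  1.12  1.35 -0.26  2.05 -1.73]
[ 7.000e-02 -8.502e+01 -1.421e+01 -6.100e-01  4.260e+00  3.000e-02] [ 0.04 -1.24  0.04]
```

Request:
play_rows --targets "-0.4 0 -0.15 0 0.025 0 5.5; -0.4 0 -0.15 0 0.025 0 5.5; 0 0 0 0 0 0 5.5"

```text
t: 12.12
tool_pos: [0.669, -0.1077, 0.0791]
eef_rot: [-0.002, -1.687, 0.001]
ft_force: [0.1, -0.4, -6.4]
width: 0.762
```

```bash
python3 q.py
```

```text
t 12.12 tcp [ 0.669  -0.1077  0.0791] grasp [ 0.515  -0.1075  0.0611] z [-0.993  0.001 -0.116] y [ 0.001  1.    -0.002] w 0.762 F [ 0.1 -0.4 -6.4] q [-0.23  1.15  1.33 -0.26  2.1  -1.73]
[-0.000e+00 -8.720e+01 -1.431e+01 -7.100e-01  4.890e+00 -2.000e-02] [ 0.01 -1.44  0.01]
```

Request:
play_rows --targets "-0.15 0 0 0 0 0 5.5; 0 0 0 0 0 0 5.5" --squeeze 20

```text
t: 12.28
tool_pos: [0.6694, -0.1077, 0.0783]
eef_rot: [-0.002, -1.683, 0.001]
ft_force: [-0.7, 1.3, -5.0]
width: 0.756
```

```bash
python3 q.py
```

```text
t 12.28 tcp [ 0.6694 -0.1077  0.0783] grasp [ 0.5153 -0.1075  0.061 ] z [-0.994  0.001 -0.112] y [ 0.001  1.    -0.002] w 0.756 F [-0.7  1.3 -5. ] q [-0.23  1.15  1.33 -0.27  2.11 -1.73]
[ 2.000e-02 -8.492e+01 -1.398e+01 -6.200e-01  4.150e+00  5.000e-02] [-0.   -1.25 -0.04]
```

Edge in contact, light grip. Open in small steps.

Request:
play_rows --targets "0 0 0 0 0 0 6.7; 0 0 0 0 0 0 6.8; 0 0 0 0 0 0 6.9; 0 0 0 0 0 0 7; 0 0 0 0 0 0 7.3; 0 0 0 0 0 0 7.6; 0 0 0 0 0 0 8; 0 0 0 0 0 0 8.54; 0 0 0 0 0 0 8.54; 0 0 0 0 0 0 8.54"

```text
t: 13.12
tool_pos: [0.6692, -0.1077, 0.0793]
eef_rot: [-0.003, -1.682, 0.001]
ft_force: [-0.3, -0.5, 0.1]
width: 0.999
```

```bash
python3 shot.py 8; python3 - <<'E'
from h import *
snap('wrist','wrist8')
E
```

```text
t 13.12 tcp [ 0.6692 -0.1077  0.0793] grasp [ 0.5152 -0.1075  0.0622] z [-0.994  0.001 -0.111] y [ 0.001  1.    -0.003] w 0.999 F [-0.3 -0.5  0.1] q [-0.23  1.15  1.33 -0.27  2.11 -1.73]
```

View pics/m8.png

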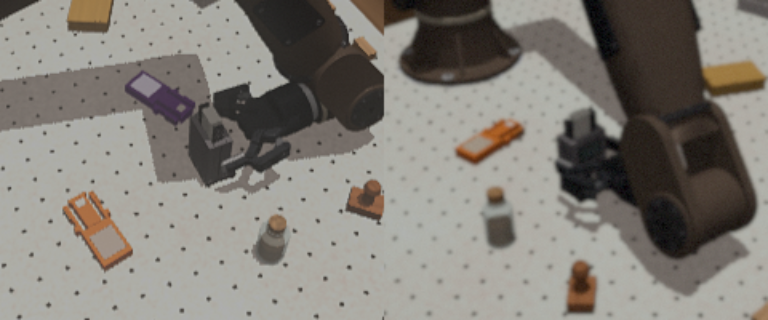

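View pics/wrist8.png

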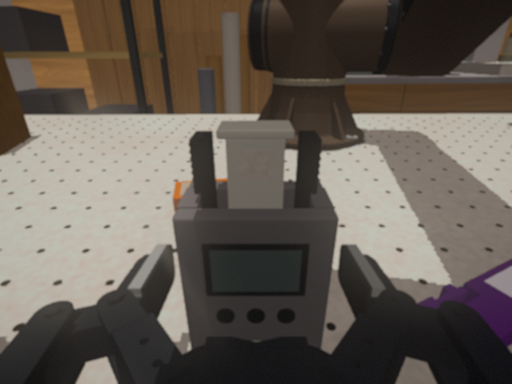

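```bash
python3 - <<'E'
from h import *
plan([([.62,-.1075,.09],Rtool(0,82)),([.63,-.1075,.25],Rtool(0,45)),([.52,-.1075,.27],Rtool(0,0))],8.54,22,6)
E
```

```text
0.41 0 -2.14 0 -0.006 -0.001 8.54; 0.4 0.01 -2.15 0 -0.005 -0 8.54; 0.39 0 -2.15 0.001 -0.006 -0.001 8.54; 0.37 0 -2.15 -0 -0.006 -0 8.54; 0.36 0.01 -2.15 -0 -0.006 -0.001 8.54; 3.21 -0 -0.35 -0 -0.08 0 8.54; 3.18 -0 -0.51 -0 -0.081 0 8.54; 3.12 -0 -0.66 -0 -0.081 0 8.54; 3.06 0 -0.81 -0 -0.081 0 8.54; 2.98 0 -0.96 -0 -0.08 0 8.54; 2.9 0 -1.09 -0 -0.081 0 8.54; 2.8 0 -1.22 0 -0.081 0 8.54 

2.69 0 -1.34 0 -0.08 0 8.54; 2.67 0 0.87 0 -0.099 0 8.54; 2.74 0 0.75 0 -0.098 0 8.54; 2.8 0.01 0.63 0 -0.098 0 8.54; 2.85 -0 0.51 0 -0.098 0 8.54; 2.89 -0 0.37 0 -0.098 0 8.54; 2.91 -0 0.23 0 -0.099 0 8.54; 2.91 -0 0.1 0 -0.098 0 8.54; 2.91 -0 -0.04 0 -0.098 0 8.54 

end TCP [ 0.52004725 -0.10748884  0.42497342]
```

Request:
play_rows --targets "0.4 0 -2.1 0 -0.006 0 8.54; 0.4 0 -2.1 0 -0.006 0 8.54; 0.4 0 -2.1 0 -0.006 0 8.54; 0.4 0 -2.1 0 -0.006 0 8.54; 0.4 0 -2.1 0 -0.006 0 8.54"

```text
t: 13.68
tool_pos: [0.772, -0.108, 0.1115]
eef_rot: [-0.003, -1.706, -0.001]
ft_force: [0.3, -0.1, 0.1]
width: 0.999
```

Request:
play_rows --targets "3.2 0 -0.4 0 -0.08 0 8.54; 3.2 0 -0.5 0 -0.08 0 8.54; 3.1 0 -0.7 0 -0.08 0 8.54; 3.1 0 -0.8 0 -0.08 0 8.54; 3 0 -1 0 -0.08 0 8.54; 2.9 0 -1.1 0 -0.08 0 8.54; 2.8 0 -1.2 0 -0.08 0 8.54; 2.7 0 -1.3 0 -0.08 0 8.54"

```text
t: 14.35
tool_pos: [0.7408, -0.1071, 0.3566]
eef_rot: [0.0, -2.357, -0.004]
ft_force: [0.9, -0.4, -0.1]
width: 1.003
```

Request:
play_rows --targets "2.7 0 0.9 0 -0.098 0 8.54; 2.7 0 0.7 0 -0.098 0 8.54; 2.8 0 0.6 0 -0.098 0 8.54; 2.8 0 0.5 0 -0.098 0 8.54; 2.9 0 0.4 0 -0.098 0 8.54; 2.9 0 0.2 0 -0.098 0 8.54"

```text
t: 14.85
tool_pos: [0.5732, -0.106, 0.42]
eef_rot: [-0.002, -2.984, 0.002]
ft_force: [1.1, -0.4, -0.3]
width: 0.997
```

```bash
python3 shot.py 9; python3 - <<'E'
from h import *
import pickle
c={k:snap(k,k+'9b') for k in('scene','side','wrist')}
pickle.dump(c,open('c9.pkl','wb'))
E
```

```text
t 14.85 tcp [ 0.5732 -0.106   0.42  ] grasp [ 0.5488 -0.1061  0.267 ] z [-0.157 -0.001 -0.988] y [ 0.001  1.    -0.001] w 0.997 F [ 1.1 -0.4 -0.3] q [-0.29  0.43  1.62 -0.05  1.24 -1.84]
```

View pics/m9.png

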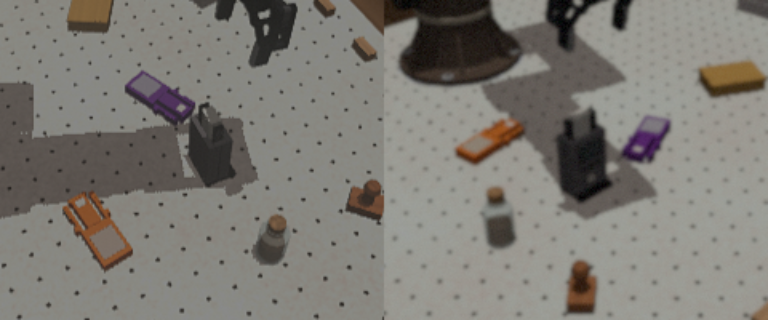

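View pics/wrist9b.png

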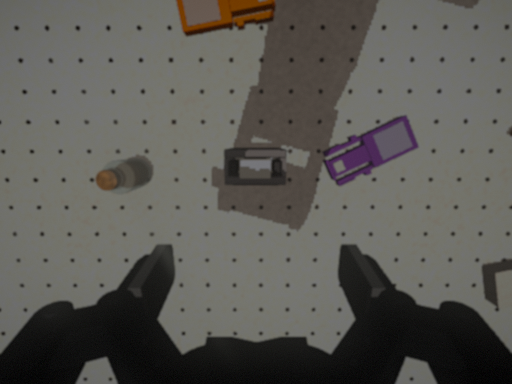

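```bash
cat > fit2.py <<'E'
from h import *
import pickle
from scipy.optimize import minimize
C=pickle.load(open('c9.pkl','rb'))
def Rs(y): return Ro.from_euler('z',y).as_matrix()@np.array([[0,0,1],[0,1,0],[-1,0,0]]).astype(float)
CAS=[box((-82,-26,-7),(-50,26,7))]
M={}
for c in C:
    k=cut(c,'printer_mid'); q=cut(c,'cassette_mid')
    if not k: continue
    m=k[0]['pixels'].copy()
    for z in q:
        if np.hypot(*(np.array(z['location'])-k[0]['location']))<45: m|=z['pixels']; print('used',z['location'])
    M[c]=m.astype(np.float32)
def cost(v,cams):
    e=0
    for c in cams:
        S=sil(C[c],Rs(v[2]),np.array([v[0],v[1],.05]),PARTS+CAS); e+=1-np.minimum(S,M[c]).sum()/np.maximum(S,M[c]).sum()
    return e
x0=[.505,-.107,0]
for cams in [tuple(M)]+[(c,) for c in M]:
    o=minimize(cost,x0,args=(cams,),method='Nelder-Mead',options=dict(initial_simplex=[x0,[.515,-.107,0],[.505,-.097,0],[.505,-.107,.1]]));print(cams,o.x,o.fun)
    if len(cams)>1: best=o.x
for c in C:
    im=cv2.imread(f'pics/{c}9b.png')
    for P in PARTS+CAS:
        h=cv2.convexHull(proj(C[c],P@Rs(best[2]).T+np.array([best[0],best[1],.05])).astype(np.float32)).astype(int);cv2.polylines(im,[h],1,(0,255,0))
    cv2.imwrite(f'pics/{c}9o.png',im)
p=proj(C['wrist'],[[.5,-.1,.0]])[0].astype(int)
cv2.imwrite('pics/o9.png',np.hstack([cv2.resize(cv2.imread(f'pics/{c}9o.png')[y:y+100,x:x+100],(260,260),interpolation=cv2.INTER_CUBIC) for c,x,y in(('wrist',205,110),('side',230,170),('scene',180,160))]))
E
python3 fit2.py
```

```text
scene printer_mid 0.63 [220. 212.] 1170
scene cassette_mid 0.89 [219. 189.] 307
scene cassette_mid 0.88 [265. 197.] 600
scene cassette_mid 0.86 [168. 195.] 640
used [219.0, 188.6]
side printer_mid 0.77 [279. 224.] 849
side printer_mid 0.6 [205. 134.] 756
side printer_mid 0.53 [287. 213.] 50
side cassette_mid 0.87 [210. 275.] 1121
side cassette_mid 0.77 [250. 191.] 703
side cassette_mid 0.5 [280. 209.] 223
used [250.5, 191.0]
used [279.7, 208.9]
wrist printer_mid 0.72 [255. 154.] 1280
wrist printer_mid 0.37 [127. 178.] 1506
wrist cassette_mid 0.71 [370. 149.] 3364
wrist cassette_mid 0.59 [256. 168.] 1016
wrist cassette_mid 0.57 [220.  12.] 2684
used [255.6, 167.7]
('scene', 'side', 'wrist') [ 0.51326043 -0.1062539   0.01480045] 0.5719329714775085
('scene',) [ 0.515105   -0.10742292  0.09304723] 0.07011759281158447
('side',) [ 0.51281473 -0.11056982  0.02621304] 0.42912304401397705
('wrist',) [ 0.51306579 -0.10581478 -0.00127813] 0.038194239139556885
```

View pics/o9.png

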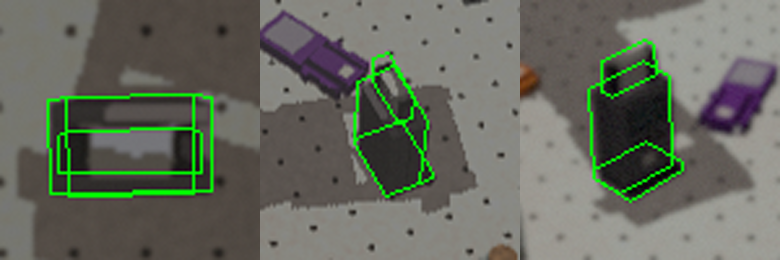

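```bash
python3 - <<'E'
from h import *
plan([([.513,-.106,.19],Rtool(0,0))],8.54,18,6)
E
```

```text
0.99 0 1.62 -0 -0.033 -0 8.54; 1.05 0.01 1.61 -0 -0.033 -0 8.54; 1.1 0 1.59 -0 -0.033 -0 8.54; 1.15 0 1.56 -0 -0.033 -0 8.54; 1.2 0.01 1.55 -0 -0.033 -0.001 8.54 

end TCP [ 0.51297097 -0.10598332  0.34499103]
```

Request:
play_rows --targets "1 0 1.6 0 -0.033 0 8.54; 1 0 1.6 0 -0.033 0 8.54; 1.1 0 1.6 0 -0.033 0 8.54; 1.2 0 1.6 0 -0.033 0 8.54; 1.2 0 1.5 0 -0.033 0 8.54; 0 0 0 0 0 0 8.54; 0 0 0 0 0 0 8.54"

```text
t: 15.98
tool_pos: [0.5134, -0.1061, 0.3407]
eef_rot: [-0.001, 3.137, -0.0]
ft_force: [-0.6, -0.2, 0.4]
width: 0.994
```

```bash
cat > ov.py <<'E'
from h import *
import sys,pickle
from fit2 import Rs
E
python3 - <<'E'
from h import *
st(); c=snap('wrist','w10')
import pickle; pickle.dump(c,open('c10.pkl','wb'))
R=np.array([[0,0,1],[0,1,0],[-1,0,0]]).astype(float)
im=cv2.imread('pics/w10.png')
for P in PARTS+[box((-82,-26,-7.5),(-54,-20,7.5)),box((-82,20,-7.5),(-54,26,7.5))]:
    h=cv2.convexHull(proj(c,P@R.T+np.array([.513,-.106,.05])).astype(np.float32)).astype(int);cv2.polylines(im,[h],1,(0,255,0))
cv2.imwrite('pics/w10o.png',im)
E
```

```text
t 15.98 tcp [ 0.5134 -0.1061  0.3407] grasp [ 0.5141 -0.1061  0.1857] z [ 0.004 -0.    -1.   ] y [-0.001  1.    -0.   ] w 0.994 F [-0.6 -0.2  0.4] q [-0.33  0.43  1.88  0.    0.83 -1.9 ]
```

View pics/w10o.png

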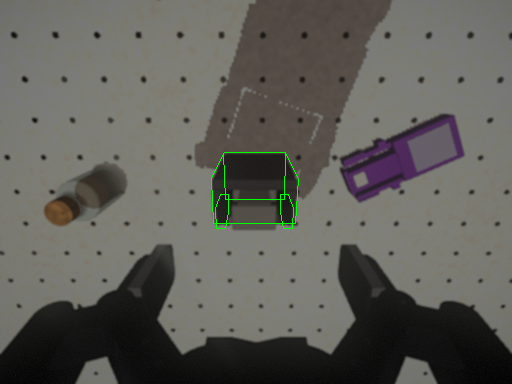

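```bash
python3 - <<'E'
import cv2,numpy as np
a=cv2.imread('pics/w10.png');b=cv2.imread('pics/w10o.png')
cv2.imwrite('pics/z10.png',np.hstack([cv2.resize((np.clip(k[140:240,200:310].astype(float)*2,0,255)).astype(np.uint8),None,fx=3.5,fy=3.5,interpolation=cv2.INTER_NEAREST) for k in(a,b)]))
E
```

```text
(no output)
```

View pics/z10.png

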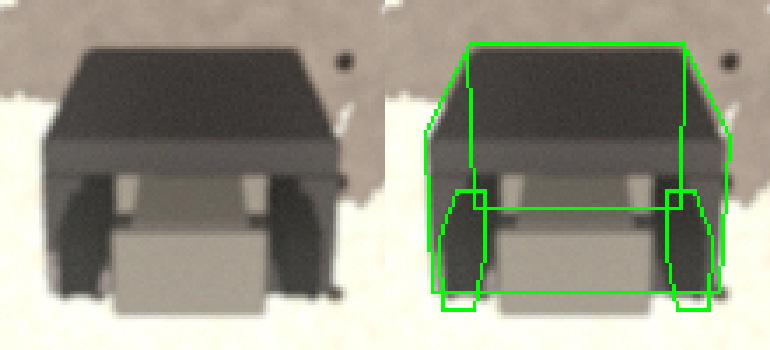

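Request:
play_rows --targets "0.2 0 1.5 0 0.004 0 8.54; 0 0 1.5 0 0 0 8.54; 0 0 1.4 0 0 0 8.54; 0 0 1 0 0 0 8.54; 0 0 0.5 0 0 0 8.54; 0 0 0 0 0 0 8.54; 0 0 0 0 0 0 8.54" --squeeze 22

```text
t: 16.62
tool_pos: [0.518, -0.1068, 0.2841]
eef_rot: [-0.004, 3.137, -0.005]
ft_force: [1.3, 0.1, 0.2]
width: 0.999
```

```bash
python3 shot.py 11;python3 - <<'E'
from h import *
snap('wrist','w11')
E
```

```text
t 16.62 tcp [ 0.518  -0.1068  0.2841] grasp [ 0.5187 -0.1073  0.1291] z [ 0.004 -0.003 -1.   ] y [-0.002  1.    -0.003] w 0.999 F [1.3 0.1 0.2] q [-0.33  0.52  1.92 -0.    0.7  -1.9 ]
```

View pics/m11.png

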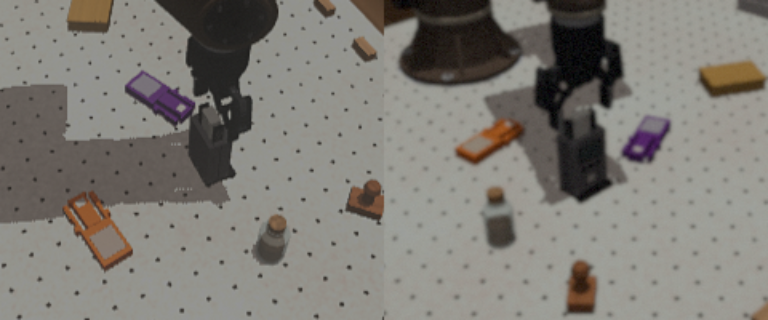

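View pics/w11.png

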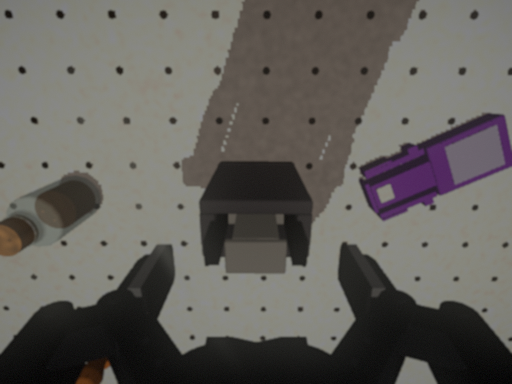

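Request:
play_rows --targets "0.35 0.05 0.3 0.003 0.004 0 8.54; 0.35 0.05 0.3 0 0 0 8.54; 0 0 0 0 0 0 8.54"

```text
t: 17.02
tool_pos: [0.5101, -0.1057, 0.2792]
eef_rot: [-0.004, 3.139, -0.012]
ft_force: [0.1, -0.0, 0.1]
width: 1.0
```

```bash
python3 q.py
```

```text
t 17.02 tcp [ 0.5101 -0.1057  0.2792] grasp [ 0.5105 -0.1069  0.1242] z [ 0.003 -0.007 -1.   ] y [-0.002  1.    -0.007] w 1.0 F [ 0.1 -0.   0.1] q [-0.33  0.52  1.94 -0.01  0.68 -1.9 ]
[-7.000e-02 -5.481e+01 -1.743e+01 -3.000e-02 -1.900e-01 -0.000e+00] [ 0.01 -0.03  0.05]
```

Request:
play_rows --targets "-0.1 0.05 0 -0.007 0.002 0 7; 0 0 0 0 0 0 6; 0 0 0 0 0 0 5.4; 0 0 0 0 0 0 5; 0 0 0 0 0 0 4.6; 0 0 0 0 0 0 4.2; 0 0 0 0 0 0 3.6; 0 0 0 0 0 0 3.4; 0 0 0 0 0 0 3.4; 0 0 0 0 0 0 3.4" --squeeze 24

```text
t: 17.85
tool_pos: [0.5117, -0.106, 0.2814]
eef_rot: [-0.003, 3.136, -0.003]
ft_force: [-0.5, -0.6, 0.6]
width: 0.437
```

```bash
python3 q.py; python3 shot.py 12;python3 - <<'E'
from h import *
snap('wrist','w12')
E
```

```text
t 17.85 tcp [ 0.5117 -0.106   0.2814] grasp [ 0.5125 -0.1064  0.1264] z [ 0.005 -0.002 -1.   ] y [-0.002  1.    -0.002] w 0.437 F [-0.5 -0.6  0.6] q [-0.33  0.52  1.94 -0.    0.69 -1.9 ]
[ 2.800e-01 -5.463e+01 -1.733e+01  1.000e-01  4.000e-02 -0.000e+00] [-0.16 -0.02 -0.  ]
t 17.85 tcp [ 0.5117 -0.106   0.2814] grasp [ 0.5125 -0.1064  0.1264] z [ 0.005 -0.002 -1.   ] y [-0.002  1.    -0.002] w 0.437 F [-0.5 -0.6  0.6] q [-0.33  0.52  1.94 -0.    0.69 -1.9 ]
```

View pics/m12.png

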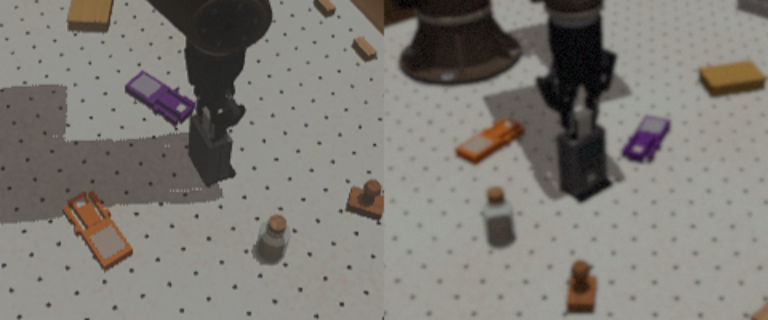

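View pics/w12.png

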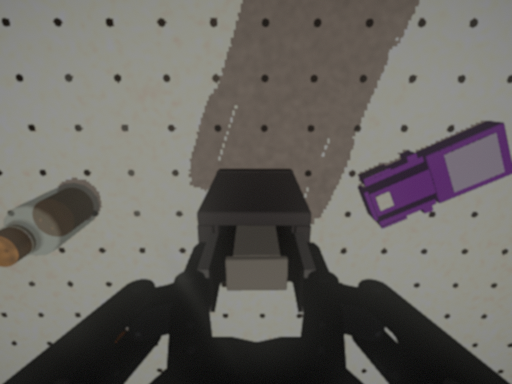

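Request:
play_rows --targets "0 0 0 0 0 0 3.4; 0 0 -0.3 0 0 0 3.4; 0 0 -0.4 0 0 0 3.4; 0 0 -0.4 0 0 0 3.4; 0 0 0 0 0 0 3.4"

```text
t: 18.42
tool_pos: [0.5116, -0.1059, 0.2928]
eef_rot: [-0.004, 3.138, -0.003]
ft_force: [-0.3, -0.5, -2.5]
width: 0.435
```

```bash
python3 q.py; python3 shot.py 13
```

```text
t 18.42 tcp [ 0.5116 -0.1059  0.2928] grasp [ 0.5122 -0.1062  0.1378] z [ 0.004 -0.002 -1.   ] y [-0.002  1.    -0.002] w 0.435 F [-0.3 -0.5 -2.5] q [-0.33  0.5   1.93 -0.    0.71 -1.9 ]
[ 2.000e-02 -5.450e+01 -1.815e+01 -0.000e+00  1.500e-01 -0.000e+00] [-0.03  0.04 -0.04]
t 18.42 tcp [ 0.5116 -0.1059  0.2928] grasp [ 0.5122 -0.1062  0.1378] z [ 0.004 -0.002 -1.   ] y [-0.002  1.    -0.002] w 0.435 F [-0.3 -0.5 -2.5] q [-0.33  0.5   1.93 -0.    0.71 -1.9 ]
```

View pics/m13.png

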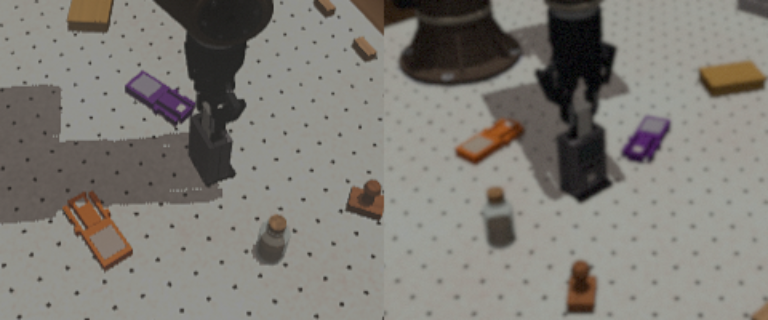

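Request:
play_rows --targets "0 0 -0.7 0 0.003 0 3.4; 0 0 -0.7 0 0 0 3.4; 0 0 -0.7 0 0 0 3.4; 0 0 -0.7 0 0 0 3.4; 0 0 0 0 0 0 3.4"

```text
t: 18.93
tool_pos: [0.5117, -0.1058, 0.3233]
eef_rot: [-0.004, 3.141, -0.003]
ft_force: [0.3, -0.4, -1.2]
width: 0.429
```

```bash
python3 q.py
```

```text
t 18.93 tcp [ 0.5117 -0.1058  0.3233] grasp [ 0.5118 -0.1061  0.1683] z [ 0.001 -0.002 -1.   ] y [-0.002  1.    -0.002] w 0.429 F [ 0.3 -0.4 -1.2] q [-0.33  0.45  1.9  -0.    0.79 -1.9 ]
[  0.   -53.14 -19.92   0.     0.25   0.  ] [ 0.01 -0.01 -0.03]
```

Straight, with only the cassette's weight on the wrist. Continue.

Request:
play_rows --targets "0 0 -0.8 0 0 0 3.4; 0 0 -0.8 0 0 0 3.4; 0 0 -0.8 0 0 0 3.4; 0 0 -0.8 0 0 0 3.4; 0 0 0 0 0 0 3.4"

```text
t: 19.35
tool_pos: [0.5115, -0.1056, 0.3595]
eef_rot: [-0.004, 3.14, -0.003]
ft_force: [0.9, -0.3, -0.2]
width: 0.431
```

```bash
python3 q.py; python3 shot.py 14
```

```text
t 19.35 tcp [ 0.5115 -0.1056  0.3595] grasp [ 0.5118 -0.1059  0.2045] z [ 0.001 -0.002 -1.   ] y [-0.002  1.    -0.002] w 0.431 F [ 0.9 -0.3 -0.2] q [-0.33  0.4   1.86 -0.    0.88 -1.9 ]
[ 3.000e-02 -5.173e+01 -2.195e+01  1.000e-02  3.000e-01  0.000e+00] [0.02 0.02 0.07]
t 19.35 tcp [ 0.5115 -0.1056  0.3595] grasp [ 0.5118 -0.1059  0.2045] z [ 0.001 -0.002 -1.   ] y [-0.002  1.    -0.002] w 0.431 F [ 0.9 -0.3 -0.2] q [-0.33  0.4   1.86 -0.    0.88 -1.9 ]
```

View pics/m14.png

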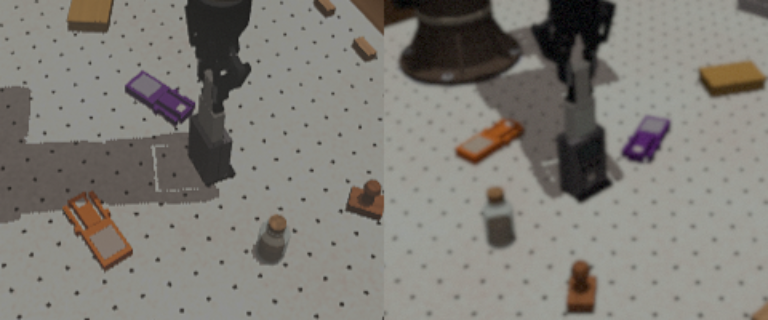

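Request:
play_rows --targets "0 0 -0.8 0 0 0 3.4; 0 0 -0.8 0 0 0 3.4; 0 0 -1 0 0 0 3.4; 0 0 -1 0 0 0 3.4; 0 0 -1 0 0 0 3.4; 0 0 -0.5 0 0 0 3.4; 0 0 0 0 0 0 3.4; 0 0 0 0 0 0 3.4; 0 0 0 0 0 0 3.4"

```text
t: 20.2
tool_pos: [0.5108, -0.1054, 0.4124]
eef_rot: [0.004, -3.137, -0.0]
ft_force: [-0.5, 0.5, -1.1]
width: 0.435
```

```bash
python3 q.py; python3 shot.py 15; python3 - <<'E'
from h import *
snap('wrist','w15')
E
```

```text
t 20.2 tcp [ 0.5108 -0.1054  0.4124] grasp [ 0.5101 -0.1054  0.2574] z [-0.005  0.    -1.   ] y [-0.002  1.     0.   ] w 0.435 F [-0.5  0.5 -1.1] q [-0.33  0.34  1.8  -0.    1.01 -1.9 ]
[ 2.000e-02 -5.067e+01 -2.523e+01 -0.000e+00  6.000e-02 -0.000e+00] [ 0.02  0.01 -0.04]
t 20.2 tcp [ 0.5108 -0.1054  0.4124] grasp [ 0.5101 -0.1054  0.2574] z [-0.005  0.    -1.   ] y [-0.002  1.     0.   ] w 0.435 F [-0.5  0.5 -1.1] q [-0.33  0.34  1.8  -0.    1.01 -1.9 ]
```

View pics/m15.png

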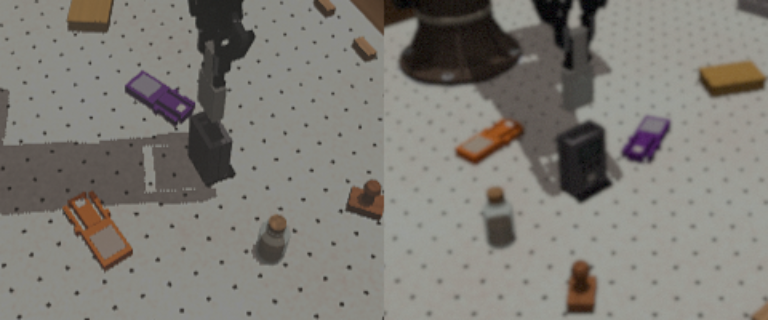

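View pics/w15.png

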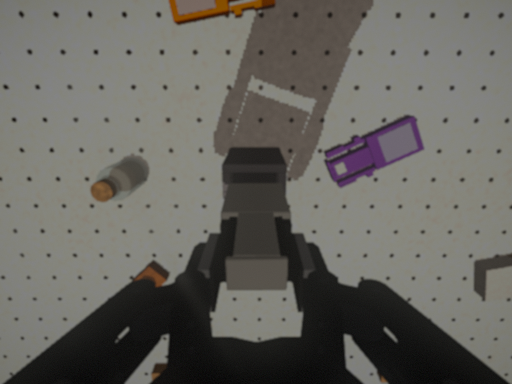

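```bash
python3 - <<'E'
from h import *
s=r.get_state(); print(np.abs(s['dq']).max())
print(r.sign_off())
E
```

```text
0.0016519094434847286
the job is handed in; nothing more can be done
None
```

The printer is standing on its foot, let go. The cassette is out and held by its pinched catches above it. I handed the job in at about 20 s of the 51 s allowed.

**Standing the printer:** I gripped it across its width and turned it upright in the air. I set it down about 6 to 7 degrees short of upright, and it settled onto its foot when I opened the fingers.

**Drawing the cassette:** I pinched the catches at 24 N from above and pulled straight up about 131 mm.

**Last checks:**
- **Pictures:** the scene and side pictures show the printer upright and the cassette's lower end clear of its top, about 43 mm by the height I raised it. The jar, tin, stamp and look-alike cassettes show no movement; I did not check the cards separately.
- **Grip:** the wrist carried about 1.1 N, which is the cassette's weight. The opening read 37 mm, against 40 mm expected for fully pinched catches. It also read 1 mm low on the 66 mm printer.

**What disagreed or went wrong:**
- My first approach ran the last joint to its range limit, so I redid it with less tilt.
- On the first try at setting the printer down, the arm stopped descending while the wrist force stayed the same. The wrist housing may have touched the table lightly, so I backed off and set it down at a shallower tilt. I could not measure that contact force.
- The side camera's fit of the standing printer was poor because a look-alike was merged into it. I used the wrist fit, which matched the overlay.

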